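Flip back the gauge nest's cover and zero the readout

TASK

Zero the gauge with its nest open: with a fingertip, gently push the hinged cover of the measuring nest up from under its thumb tab and over past upright, so that it stays leaning back on its stop by its own weight, without gripping it. Then, with the cover left open, press the larger of the two round buttons on the readout console all the way down and let it come back up. Grip and lift nothing, do not press the smaller button, and leave the console and the other things on the bench where they are.

Things in the scene. Friction and masses are not known exactly. Their poses are not given: they have to be found in the camera images.
- fixture: gauge fixture fixed to the bench: aluminium plate 170 (x) x 300 (y) x 18 mm high, bar handles on its short ends (370 mm overall). Origin: centre of its underside; x points from the cover's thumb tab to its hinge, z up. On it: at x 10, y +75 mm the measuring nest (see nest_rim); at x 10, y -85 mm a round dark indicator, 62 mm across, on a bracket, up to 110 mm above the bench
- cover (a joint): angle of the nest's hinged cover, rad: 0 closed (level), grows as it swings up and back, 1.57 upright, 1.95 end stop, leaning back. No spring or latch, little friction: it falls shut below about 1.45 and falls back to the stop by itself beyond about 1.5. Mass 0.15 to 0.31 kg
- cover_hinge (a point): point on the cover's hinge axis, mid-length, level with the closed cover's underside, 73.5 mm above the bench. The axis runs along the fixture's y, at the fixture's x = 62 mm. The cover is an aluminium plate 124 (from the axis towards fixture -x when closed) x 104 (along the axis) x 8 mm. The point's frame turns with the cover
- cover_tab (a point): middle of the outer edge of the thumb tab: a plate 60 mm wide, 6 mm thick, sloping 20 degrees up and outwards from the cover's free edge. Closed, it lies 154 mm from the hinge axis towards fixture -x and 15 mm above the cover's underside; The space under tab and overhang is free down to the plate: a finger tilted towards fixture +x fits under and lifts the cover in an arc. Turns with the cover
- nest_rim (a point): centre of the mouth of the measuring nest, an open-topped steel box on the fixture, 100 (fixture x) x 100 (y) mm outside, walls 10 mm, rim 73 mm above the bench; the anvil inside stays 30 mm or more below the rim. The closed cover lies on this rim and overhangs the tab side of the box by 22 mm (the tab by 52 mm)
- console: readout console, a loose grey box 130 (x) x 170 (y) x 45 mm, 0.95 kg, origin at the centre of its underside, z up; display on the +x half of its top, two round push buttons in round black housings on the -x half, 80 mm apart
- zero_button (a joint): travel of the larger button (zero) in m: 0 released, grows as pressed straight down, 0.006 fully down, which takes about 5 N; springs back
- zero_button_top (a point): centre of the top face of the larger button, diameter 30 mm, at x = -32, y = +40 mm of the console; it faces up and is about 67 mm above the bench when released
- mode_button (a joint): travel of the smaller button in m, as for the larger one; diameter 16 mm, at x = -32, y = -40 mm of the console. Not to be pressed
- setting_ring: loose steel ring 32 mm across, 14 mm high, standing on the fixture's plate before the indicator, near x = -60, y = -55 mm of the fixture; origin: centre of its underside. Leave alone
- plug_gauge: loose dark steel plug 30 mm across, 62 mm tall, standing on the bench; origin: centre of its underside. Leave alone
- oil_bottle: loose small white bottle 40 mm across, about 95 mm tall; origin: centre of its underside. Leave alone
- stamping_a: loose flat steel stamping 50 x 42 x 5 mm on the bench; origin: centre of its underside. Leave alone
- stamping_b: second stamping, as stamping_a. Leave alone
- screwdriver: loose screwdriver 160 mm long lying on the bench, along its own x; origin near its middle, on the bench. Leave alone
- parts_cup: loose open steel bowl 70 mm across, 45 mm high; origin: centre of its underside. Leave alone
Mind the look-alikes: they are no part of the job. Leave any pink, turquoise or yellow look-alike of the console alone.

How it is judged:
On the way, in this order (a step that is already met when the one before it is completed fails the run):
1. the cover leans back beyond 1.8 rad by its own weight, untouched by the robot (value of joint cover above 1.8 rad and contact force between each of the fingers, the arm and cover below 0.05 N), for 0.3 s.
2. the larger button is pressed down (5 of its 6 mm) (value of joint zero_button above 0.005 m), for 0.05 s.
At the end, for the whole second after the job is handed in: The cover rests leaning back beyond 1.8 rad (stop at 1.95) with nothing holding it; both buttons are up (within 1.5 mm); the console stands flat within 20 mm of its start and the bystanders within 20 to 30 mm of theirs (value of joint cover above 1.8 rad and value of joint each of zero_button, mode_button below 0.0015 m and distance of each of console, setting_ring from where it was at the start of the episode below 0.02 m and angle between console's own z axis and vertical below 0.05 rad and distance of each of plug_gauge, oil_bottle, stamping_a, stamping_b, parts_cup from where it was at the start of the episode below 0.025 m and distance of screwdriver from where it was at the start of the episode below 0.03 m); the robot touches nothing.
It fails at once if the smaller button is pressed more than 3 mm (value of joint mode_button above 0.003 m).
It fails at once if the larger button is pressed more than 3 mm before the cover is open (beyond 1.6 rad) (value of joint zero_button above 0.003 m and value of joint cover below 1.6 rad).
It fails at once if the cover is gripped or forced (more than 30 N from the fingers) (contact force between the fingers and cover above 30 N).
It fails at once if the console is lifted, tipped or shoved more than 20 mm (distance of console from where it was at the start of the episode above 0.02 m or angle between console's own z axis and vertical above 0.15 rad).
It fails at once if another thing is lifted, carried or knocked away (20 to 30 mm) (distance of setting_ring from where it was at the start of the episode above 0.02 m or distance of any of plug_gauge, oil_bottle, stamping_a, stamping_b, parts_cup from where it was at the start of the episode above 0.025 m or distance of screwdriver from where it was at the start of the episode above 0.03 m).
It also fails if it takes over 64 s, if anything falls off the work surface, if the arm or the gripper's body presses on something with over 40 N, if the wrist force passes 120 N, or if a joint passes its speed limit or range.

ROBOT

A 7-joint arm with a two-finger parallel gripper is mounted at the origin on the work surface. World frame = base frame: x ahead of the robot, y to its left, z up, the work surface at z = 0. Lengths are in m, angles in rad, forces in N, time in s.
With the tool pointing down it reaches from about 0.4 to 0.875 m from the base axis. Payload 19.3 kg.
Tool frame: the origin (TCP) lies between the finger pads; the fingertips stand 17 mm ahead of it and the grasp point (between the pads) lies 2 mm behind it (bot.finger_overhang is the distance from the TCP to the fingertips, in m); z points along the fingers, y is the line along which they close (so a half turn about z gives the same grasp; the last joint's range is limited). The gripper opens to 85 mm and grips with 20 to 120 N. Pads are 22 mm wide; open, the fingers measure 114 mm over their backs; the gripper's body (76 mm by 85 mm) begins 54 mm behind the grasp point. The pads swing forward as they close: fully open they stand 13 mm farther back than shut.
Start: joints at [-1.262, 0.521, -0.036, 1.599, 0.021, 1.021, -0.113], TCP at [0.231, 0.581, 0.248] pointing down, gripper open.
Joint ranges: [-2.91, 2.91], [-0.3, 2.13], [-1.5, 1.42], [0.17, 2.43], [-1.26, 4.41], [0.16, 1.93], [-2.52, 2.52]. Speed limits (rad/s): [1.89, 1.89, 2.39, 2.39, 3.01, 3.01, 3.01].

INTERFACE

Orientations are given as [roll, pitch, yaw] about the fixed x, y, z axes, in that order (R = Rz(yaw) Ry(pitch) Rx(roll)).
In Python, from workcell import observe, grab_frame, bot gives the robot as it stands.
- The arm moves only by the shell command python3 -m crank 'ROWS' [FORCE]. ROWS is a JSON object of lists of equal length, an entry for each row: "linear": the shift along the world's x, y, z each as a share of 0.25 m, from -1 to 1, a list of three; "delta_rot": the turn, a rotation vector about the world's x, y, z each as a share of 30 degrees, from -1 to 1, a list of three; "fingers": the opening, from -1 (shut) to 1 (fully open). In form: {"linear": [[dx, dy, dz], ...], "delta_rot": [[rx, ry, rz], ...], "fingers": [fingers, ...]}. A call has 1 to 5 rows; each row is the pose to reach, as a shift and turn from the pose commanded when the call began; what a row does not reach only later rows make up. A row lasts 1/10 s, in which the tool goes at most 50 mm and 8.59 degrees, less where a joint would pass 70% of its speed; a pose out of reach is approached as far as the arm can. A call with a number of a shift or a turn outside -1 to 1 is refused whole. A call with a gripper value outside its range is refused whole. The fingers move at their own pace and stop on an object; FORCE is the grip in N (left out, the last holds). Time passes only in rows, so rows that repeat a pose let the fingers close. It gives the time, the measured TCP pose, the force, the opening and the grip force at its end, in the units of the state.
- observe(): the state, without advancing time (a new reading comes with each control period).
- grab_frame(name): name is "scene" or "top"; returns a dict with "image" (420x560x3 uint8, red, green, blue), "mtx" (3x3 intrinsics, pixels), "k1" (the pictures are not rectified: a ray, as slopes to the right and down, at radius r is drawn at 1 + k1 r^2 times it, then the intrinsics apply), "xyz" and "orientation" of the camera in the world. Camera axes: x right, y down, z forward; pixel columns grow to the right and rows downward; lengths in m; the calibration is good to about 2 mm. A picture is of the moment at which its call begins. There is no depth.
- bot.job_done(): hands the job in; it is judged then, once.
The state is a dict: "clock": time; "qpos": joint angles; "qd": joint speeds; "joint_efforts": joint torques, N m; "position": TCP position; "tool_rot": TCP orientation; "force": force on the tool from outside, world axes, zero at the start; "moment": the same for the moment, N m; "grip_width": finger opening in m; "finger_force": force on a finger pad.
Only numpy, scipy, OpenCV 4.12 (cv2) and the standard library are available. Lean on these libraries where they do the work, as an engineer would, in place of code of your own. Each camera call takes 0.05 s, during which the arm holds its last target. There are 200 camera calls.

## Working session

There is one attempt and no reset: what is moved stays moved. The work goes in short steps, Python scripts to look and compute and a shell command to move; the robot and the scene stay as the last step left them, time stands still between calls to the robot, and variables do not carry over. Pictures are saved under pics/ and viewed, at most 14 in all, crops included, and the job is handed in when it is done.

```bash
mkdir -p pics; ls; python3 - <<'E'
from workcell import observe, grab_frame, bot
import cv2, pickle
s=observe(); print({k:s[k] for k in('clock','position','tool_rot','force','grip_width')})
for n in('scene','top'):
    f=grab_frame(n); cv2.imwrite(f'pics/{n}0.png',f['image'][:,:,::-1]); pickle.dump(f,open(n+'0.pkl','wb'))
    print(n,f['mtx'],f['k1'],f['xyz'],f['orientation'])
E
```

```text
pics
{'clock': 0.0, 'position': array([0.23104611, 0.58041018, 0.24775292]), 'tool_rot': array([-3.14052246e+00,  6.88356057e-05,  2.76279541e+00]), 'force': array([ 0.29348495, -0.67227999, -0.57953074]), 'grip_width': 0.08539872142204548}
scene [[392.28932064   0.         286.89559926]
 [  0.         392.28932064 210.25948069]
 [  0.           0.           1.        ]] 0.03653551955106078 [ 0.83029114 -0.41506669  0.81153444] [-2.52513066  0.00651977  0.54731593]
top [[460.02009317   0.         274.37407269]
 [  0.         460.02009317 208.50930171]
 [  0.           0.           1.        ]] -0.06834587482900847 [0.37841505 0.02060595 1.27740845] [-3.01951651  0.00338464 -1.5856993 ]
```

View pics/top0.png

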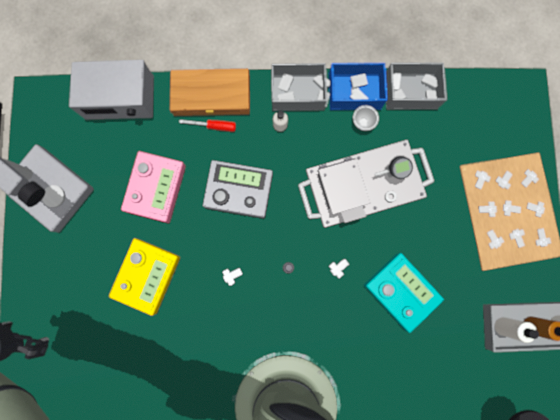

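View pics/scene0.png

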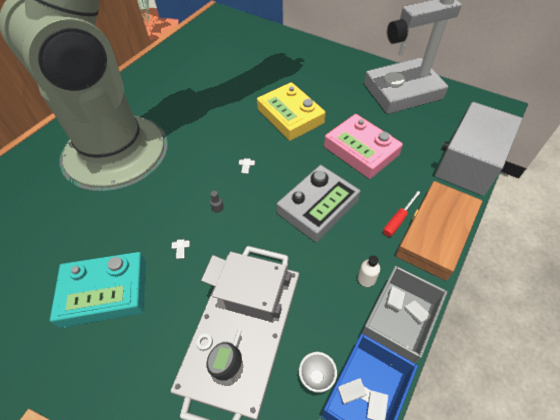

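The top view (up = world +x, left = +y) shows the fixture near (365,182), with its tab near (352,213). The grey console is at (238,188), with its larger button at (221,197) and the smaller one at (250,202). I'll enlarge this area to measure it.

```bash
cat > h.py <<'E'
import numpy as np, cv2, pickle
from scipy.spatial.transform import Rotation as R
def ray(f,u,v):
    K=f['mtx'];d=np.array([(u-K[0,2])/K[0,0],(v-K[1,2])/K[1,1]]);s=d.copy()
    for _ in range(20): s=d/(1+f['k1']*(s@s))
    return R.from_euler('xyz',f['orientation']).as_matrix()@np.r_[s,1]
def onz(f,u,v,z):
    r=ray(f,u,v);c=np.array(f['xyz']);return (c+r*(z-c[2])/r[2])
def proj(f,p):
    q=R.from_euler('xyz',f['orientation']).as_matrix().T@(np.array(p)-f['xyz']);s=q[:2]/q[2]
    s=s*(1+f['k1']*(s@s));K=f['mtx'];return np.array([K[0,0]*s[0]+K[0,2],K[1,1]*s[1]+K[1,2]])
def tri(fs,uvs):
    A=np.zeros((3,3));b=np.zeros(3)
    for f,uv in zip(fs,uvs):
        r=ray(f,*uv);r/=np.linalg.norm(r);P=np.eye(3)-np.outer(r,r);A+=P;b+=P@f['xyz']
    return np.linalg.solve(A,b)
E
python3 - <<'E'
import cv2
a=cv2.imread('pics/top0.png')[130:240,195:445]
b=cv2.imread('pics/scene0.png')[160:420,165:365]
cv2.imwrite('pics/c1.png',cv2.resize(a,None,fx=3.2,fy=3.2,interpolation=cv2.INTER_CUBIC))
cv2.imwrite('pics/c2.png',cv2.resize(b,None,fx=2.3,fy=2.3,interpolation=cv2.INTER_CUBIC))
E
```

```text
(no output)
```

View pics/c1.png

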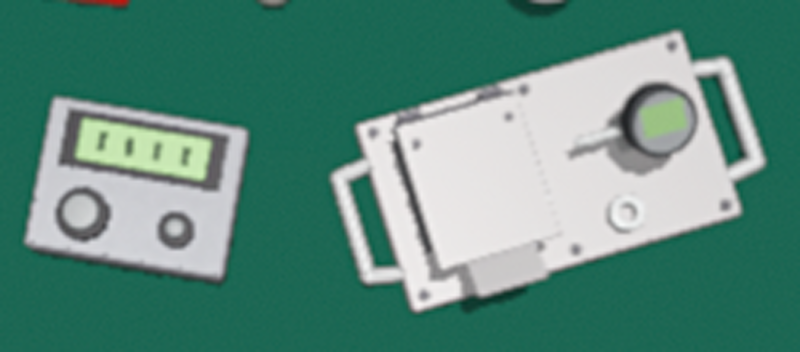

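View pics/c2.png

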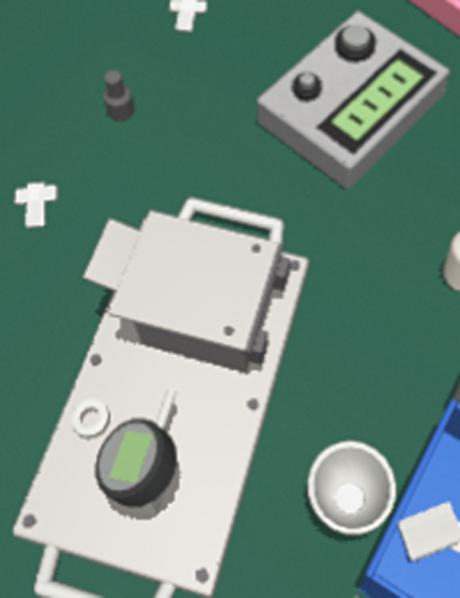

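The crops show these positions:
- **Plate corners (c1):** (358,125), (680,32), (741,213), (415,310)
- **Tab outer edge (c1):** about (482,298) to (548,275)
- **Tab outer edge (c2):** (108,220) to (85,280)
- **Larger button:** c1 (83,213), c2 (357,40)

```bash
python3 - <<'E'
from h import *
t=pickle.load(open('top0.pkl','rb'));s=pickle.load(open('scene0.pkl','rb'))
T=lambda x,y:(x/3.2+195-.35,y/3.2+130-.35)
S=lambda x,y:(x/2.3+165-.3,y/2.3+160-.3)
# plate corners: TL(hinge,+y) TR(hinge,-y) BR BL
P=np.array([onz(t,*T(*c),.018) for c in[(358,125),(680,32),(741,213),(415,310)]])[:,:2]
print(P.round(4)); print([np.linalg.norm(P[i]-P[(i+1)%4]).round(4) for i in range(4)])
M=np.array([[85,150],[85,-150],[-85,-150],[-85,150]])/1000
c=P.mean(0);H=M.T@(P-c);yaw=np.arctan2(H[0,1]-H[1,0],H[0,0]+H[1,1]);print('fixture',c,yaw)
# scene corners
Ps=np.array([onz(s,*S(*q),.018) for q in[(307,258),(205,597),(15,533)]]);print('scene',Ps.round(4))
Rm=np.array([[np.cos(yaw),-np.sin(yaw)],[np.sin(yaw),np.cos(yaw)]])
print('pred tab',c+Rm@[.062-.154,.075],'hinge',c+Rm@[.062,.075])
print('tab tri',tri([t,s],[T(515,286),S(96,250)]))
print('button',tri([t,s],[T(83,213),S(357,40)]),onz(t,*T(83,213),.067),onz(s,*S(357,38),.067), 'mode',onz(t,*T(177,229),.067))
Q=np.array([onz(t,*T(*q),.045) for q in[(53,97),(248,127),(224,281),(25,243)]])
print('console',Q.round(4)); print('ring',onz(t,*T(627,212),.03))
for n,z,x,y in[('plug',.06,289,267),('st',0,232,276),('st',0,339,268)]:print(n,onz(t,x,y,z))
E
```

```text
[[ 0.6434 -0.0688]
 [ 0.7234 -0.3558]
 [ 0.561  -0.4008]
 [ 0.481  -0.1139]]
[np.float64(0.298), np.float64(0.1685), np.float64(0.2979), np.float64(0.1686)]
fixture [ 0.60221728 -0.23483818] 0.27150324562766875
scene [[ 0.6424 -0.0683  0.018 ]
 [ 0.7209 -0.359   0.018 ]
 [ 0.5639 -0.4005  0.018 ]]
pred tab [ 0.49347385 -0.18725807] hinge [ 0.64183265 -0.14595837]
tab tri [ 0.49373633 -0.18863752  0.08659058]
button [0.56477818 0.16728449 0.05729544] [0.56214803 0.16523521 0.067     ] [0.56785813 0.16330993 0.067     ] mode [0.54748643 0.08705641 0.067     ]
console [[0.6664 0.1937 0.045 ]
 [0.6374 0.027  0.045 ]
 [0.5058 0.0491 0.045 ]
 [0.5406 0.2171 0.045 ]]
ring [ 0.5615502  -0.29765518  0.03      ]
plug [ 0.37237675 -0.01362589  0.06      ]
st [0.34968519 0.14209741 0.        ]
st [ 0.36707476 -0.15325684  0.        ]
```

```bash
python3 -c "
from workcell import bot; print(bot.finger_overhang)"
python3 -m crank '{"linear":[[0.64,-0.72,0.1],[0.64,-0.72,0.1],[0.64,-0.72,0.1],[0.64,-0.72,0.1],[0.64,-0.72,0.1]],"delta_rot":[[0,0,-1],[0,0,-1],[0,0,-1],[0,0,-1],[0,0,-1]],"fingers":[-1,-1,-1,-1,-1]}' 20
python3 -m crank '{"linear":[[0.32,-0.8,0],[0.32,-0.8,0],[0.32,-0.8,0],[0.32,-0.8,0],[0.32,-0.8,0]],"delta_rot":[[0,0,-1],[0,0,-1],[0,0,-1],[0,0,-1],[0,0,-1]],"fingers":[-1,-1,-1,-1,-1]}'
python3 -m crank '{"linear":[[-0.1,-0.8,0],[-0.1,-0.8,0],[-0.1,-0.8,0],[-0.1,-0.8,0],[-0.1,-0.8,0]],"delta_rot":[[0,0,-1],[0,0,-1],[0,0,-1],[0,0,-1],[0,0,-1]],"fingers":[-1,-1,-1,-1,-1]}'
python3 -m crank '{"linear":[[-0.1,-0.8,0],[-0.1,-0.8,0],[-0.1,-0.8,0],[-0.1,-0.8,0],[-0.1,-0.8,0]],"delta_rot":[[0,0,-1],[0,0,-1],[0,0,-1],[0,0,-1],[0,0,-1]],"fingers":[-1,-1,-1,-1,-1]}'
```

```text
0.017
clock: 0.6
position: [0.3926, 0.3984, 0.2735]
tool_rot: [-3.141, 0.0, 2.235]
force: [1.0, 0.6, -0.9]
grip_width: 0.012
finger_force: 0.0
clock: 1.1
position: [0.4725, 0.1958, 0.2735]
tool_rot: [3.141, 0.001, 1.707]
force: [-0.1, 1.0, 0.6]
grip_width: 0.0002
finger_force: 0.0
clock: 1.6
position: [0.445, -0.0047, 0.2735]
tool_rot: [3.141, 0.001, 1.182]
force: [0.9, 1.5, -0.4]
grip_width: -0.0001
finger_force: 0.0
clock: 2.1
position: [0.4195, -0.2047, 0.2735]
tool_rot: [3.14, 0.001, 0.659]
force: [0.3, 1.8, -0.4]
grip_width: 0.0001
finger_force: 0.0
```

```bash

python3 -m crank '{"linear":[[0,0,0],[0,0,0],[0,0,0],[0,0,0]],"delta_rot":[[0,0,-0.74],[0,0,-0.74],[0,0,-0.74],[0,0,-0.74]],"fingers":[-1,-1,-1,-1]}'
python3 -m crank '{"linear":[[0,0,0],[0,0,0],[0,0,0],[0,0,0],[0,0,0]],"delta_rot":[[0.268,-0.963,0],[0.268,-0.963,0],[0.268,-0.963,0],[0.268,-0.963,0],[0.268,-0.963,0]],"fingers":[-1,-1,-1,-1,-1]}'
python3 -m crank '{"linear":[[0,0,0],[0,0,0],[0,0,0],[0,0,0]],"delta_rot":[[0.18,-0.64,0],[0.18,-0.64,0],[0.18,-0.64,0],[0.18,-0.64,0]],"fingers":[-1,-1,-1,-1]}'
cat > w.py <<'E'
from h import *
from workcell import observe
s=observe();p=np.array(s['position']);M=R.from_euler('xyz',s['tool_rot']).as_matrix()
yaw=.2715;hin=np.array([.6418,-.1460,.0735]);ro=np.array([-np.cos(yaw),-np.sin(yaw),0]);yf=np.array([-np.sin(yaw),np.cos(yaw),0])
tip=p+.017*M[:,2]; n=M[:,0]; n=n if n[2]>0 else -n
c=tip+.011*n   # upper corner
f=lambda q:np.array([(q-hin)@ro,(q-hin)@yf,q[2]]).round(4)
print('q',s['qpos'].round(2),'z',M[:,2].round(3),'x',M[:,0].round(3));print('tip r,y,z',f(tip),'corner',f(c),'force',s['force'].round(1))
def to(r,z,y=0):
    g=hin+r*ro+y*yf; g[2]=z; return ((g-c)/.25).round(3)
E
python3 - <<'E'
from w import *
print(to(.20,.10),to(.20,.05),to(.165,.05),to(.118,.0475))
E
```

```text
clock: 2.5
position: [0.4212, -0.1988, 0.273]
tool_rot: [-3.141, 0.001, 0.28]
force: [0.2, -0.2, -0.1]
grip_width: -0.0002
finger_force: 0.0
clock: 3.0
position: [0.4199, -0.1997, 0.2733]
tool_rot: [3.134, -0.527, 0.284]
force: [0.6, -0.0, -0.5]
grip_width: -0.0
finger_force: 0.0
clock: 3.4
position: [0.4186, -0.1988, 0.2581]
tool_rot: [-3.127, -0.63, 0.284]
force: [0.8, -0.3, -0.7]
grip_width: 0.0
finger_force: 0.0
q [ 0.52  0.17  0.13  2.32 -1.16  0.58  0.35] z [ 0.562  0.179 -0.808] x [0.775 0.227 0.589]
tip r,y,z [0.2192 0.0093 0.2444] corner [0.2103 0.0095 0.2509] force [ 0.8 -0.3 -0.7]
[ 0.05  -0.025 -0.604] [ 0.05  -0.025 -0.804] [ 0.185  0.012 -0.804] [ 0.366  0.063 -0.814]
```

```bash

python3 -m crank '{"linear":[[0.05,-0.03,-0.2],[0.05,-0.03,-0.4],[0.05,-0.03,-0.52],[0.05,-0.03,-0.52],[0.05,-0.03,-0.52]],"delta_rot":[[0,0,0],[0,0,0],[0,0,0],[0,0,0],[0,0,0]],"fingers":[-1,-1,-1,-1,-1]}'
python3 - <<'E'
from w import *
print(to(.20,.10),to(.20,.05),to(.165,.05),to(.118,.0475))
E
```

```text
clock: 3.9
position: [0.4288, -0.2145, 0.151]
tool_rot: [-3.112, -0.605, 0.29]
force: [0.4, -1.4, -2.0]
grip_width: 0.0001
finger_force: 0.0
q [ 1.18  0.5  -0.66  2.31 -1.26  0.2   0.58] z [ 0.536  0.191 -0.822] x [0.788 0.235 0.569]
tip r,y,z [ 0.214  -0.0082  0.137 ] corner [ 0.2049 -0.0081  0.1433] force [ 0.4 -1.4 -2. ]
[ 0.01   0.036 -0.173] [ 0.01   0.036 -0.373] [ 0.145  0.074 -0.373] [ 0.326  0.124 -0.383]
```

```bash

python3 -m crank '{"linear":[[0.01,0.03,-0.1],[0.01,0.03,-0.2],[0.01,0.03,-0.3],[0.01,0.03,-0.36],[0.01,0.03,-0.36]],"delta_rot":[[0,0,0],[0,0,0],[0,0,0],[0,0,0],[0,0,0]],"fingers":[-1,-1,-1,-1,-1]}'
python3 - <<'E'
from w import *
print(to(.165,.05),to(.135,.05))
f=__import__('workcell').grab_frame('scene');cv2.imwrite('pics/s1.png',f['image'][:,:,::-1])
E
```

```text
clock: 4.4
position: [0.434, -0.2335, 0.0846]
tool_rot: [-3.058, -0.582, 0.287]
force: [-0.4, 0.2, 0.8]
grip_width: 0.0003
finger_force: 0.0
q [ 1.18  0.69 -0.62  2.25 -1.26  0.16  0.7 ] z [ 0.502  0.235 -0.833] x [0.801 0.236 0.55 ]
tip r,y,z [ 0.2143 -0.027   0.0704] corner [ 0.2051 -0.0269  0.0765] force [-0.4  0.2  0.8]
[ 0.126  0.147 -0.106] [ 0.241  0.179 -0.106]
```

View pics/s1.png

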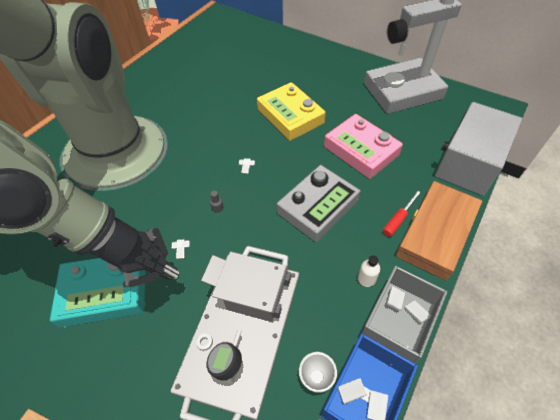

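The picture shows the gripper left of the tab at pixel (165,265), close to the turquoise console, with joints 5 and 6 at their limits. I'll raise it and turn the tilt direction closer to the arm's own plane.

```bash

python3 -m crank '{"linear":[[0,0,0.2],[0.06,0.1,0.3],[0.06,0.15,0.3],[0.06,0.15,0.3],[0.06,0.15,0.3]],"delta_rot":[[0,0,0],[0,0,-0.3],[0,0,-0.7],[0,0,-0.7],[0,0,-0.7]],"fingers":[-1,-1,-1,-1,-1]}'
python3 - <<'E'
from w import *
print(to(.20,.10),to(.165,.05),to(.135,.05))
E
```

```text
clock: 4.95
position: [0.4523, -0.2078, 0.1887]
tool_rot: [-3.042, -0.55, -0.073]
force: [0.2, -0.3, -0.3]
grip_width: 0.0001
finger_force: 0.0
q [ 0.9   0.34 -0.47  2.32 -1.26  0.16  0.1 ] z [ 0.526  0.061 -0.848] x [ 0.85  -0.062  0.523]
tip r,y,z [ 0.1902 -0.0102  0.1743] corner [ 0.1814 -0.0133  0.18  ] force [ 0.2 -0.3 -0.3]
[-0.086  0.031 -0.32 ] [ 0.049  0.069 -0.52 ] [ 0.165  0.101 -0.52 ]
```

```bash

python3 -m crank '{"linear":[[0,0.02,-0.1],[-0.02,0.05,-0.2],[-0.02,0.05,-0.3],[-0.02,0.05,-0.4],[-0.02,0.05,-0.4]],"delta_rot":[[-0.03,0.1,0],[-0.03,0.1,0],[-0.03,0.1,0],[-0.03,0.1,0],[-0.03,0.1,0]],"fingers":[-1,-1,-1,-1,-1]}'
python3 - <<'E'
from w import *
print(to(.185,.05),to(.165,.05),to(.135,.05))
E
```

```text
clock: 5.45
position: [0.4556, -0.2177, 0.1203]
tool_rot: [-3.026, -0.443, -0.059]
force: [0.2, 0.4, -0.4]
grip_width: 0.0001
finger_force: 0.0
q [ 0.74  0.49 -0.3   2.27 -1.26  0.16  0.13] z [ 0.432  0.09  -0.898] x [ 0.902 -0.053  0.428]
tip r,y,z [ 0.1911 -0.0196  0.1051] corner [ 0.1817 -0.0228  0.1098] force [ 0.2  0.4 -0.4]
[-0.037  0.084 -0.239] [ 0.04   0.106 -0.239] [ 0.156  0.138 -0.239]
```

```bash

python3 -m crank '{"linear":[[0,0.05,0.2],[0,0.1,0.4],[0,0.1,0.6],[0,0.1,0.6],[0,0.1,0.6]],"delta_rot":[[-0.18,0.84,0],[-0.18,0.84,0],[-0.18,0.84,0],[-0.18,0.84,0],[-0.18,0.84,0]],"fingers":[-1,-1,-1,-1,-1]}'
python3 -m crank '{"linear":[[0,0,0],[0,0,0],[0,0,0],[0,0,0],[0,0,0]],"delta_rot":[[0,0,1],[0,0,1],[0,0,1],[0,0,1],[0,0,1]],"fingers":[-1,-1,-1,-1,-1]}'
python3 -m crank '{"linear":[[0,0,0],[0,0,0],[0,0,0],[0,0,0]],"delta_rot":[[0,0,1],[0,0,1],[0,0,1],[0,0,1]],"fingers":[-1,-1,-1,-1]}'
python3 -m crank '{"linear":[[0,0,0],[0,0,0],[0,0,0],[0,0,0]],"delta_rot":[[0,0,1],[0,0,1],[0,0,1],[0,0,1]],"fingers":[-1,-1,-1,-1]}'
python3 -m crank '{"linear":[[0,0,0],[0,0,0],[0,0,0],[0,0,0]],"delta_rot":[[0,0,1],[0,0,1],[0,0,1],[0,0,1]],"fingers":[-1,-1,-1,-1]}'
python3 - <<'E'
from w import *
E
```

```text
clock: 5.95
position: [0.4679, -0.1955, 0.1833]
tool_rot: [-3.051, -0.25, -0.014]
force: [1.0, 0.7, -0.2]
grip_width: 0.0001
finger_force: 0.0
clock: 6.45
position: [0.4688, -0.196, 0.1829]
tool_rot: [-3.05, -0.254, 0.51]
force: [0.3, -0.5, 0.2]
grip_width: 0.0002
finger_force: 0.0
clock: 6.85
position: [0.4689, -0.1957, 0.1829]
tool_rot: [-3.05, -0.254, 1.036]
force: [0.1, -0.4, -0.5]
grip_width: 0.0001
finger_force: 0.0
clock: 7.25
position: [0.469, -0.1954, 0.1829]
tool_rot: [-3.051, -0.254, 1.56]
force: [-0.1, -0.3, -0.0]
grip_width: 0.0002
finger_force: 0.0
clock: 7.65
position: [0.469, -0.1952, 0.1828]
tool_rot: [-3.051, -0.254, 2.084]
force: [0.2, -0.2, -0.2]
grip_width: -0.0002
finger_force: 0.0
q [ 0.36  0.55 -0.03  1.77 -0.1   1.07  0.91] z [-0.202  0.174 -0.964] x [-0.475  0.843  0.251]
tip r,y,z [0.1822 0.0027 0.1665] corner [0.1847 0.0131 0.1692] force [ 0.2 -0.2 -0.2]
```

```bash

python3 -m crank '{"linear":[[0,0,0.2],[0,0,0.4],[0,0,0.4],[0,0,0.4]],"delta_rot":[[-0.335,-0.39,0],[-0.335,-0.39,0],[-0.335,-0.39,0],[-0.335,-0.39,0]],"fingers":[-1,-1,-1,-1]}'
python3 -m crank '{"linear":[[0,0,0],[0,0,0],[0,0,0],[0,0,0],[0,0,0]],"delta_rot":[[-0.872,-0.489,0],[-0.872,-0.489,0],[-0.872,-0.489,0],[-0.872,-0.489,0],[-0.872,-0.489,0]],"fingers":[-1,-1,-1,-1,-1]}'
python3 -c 'import w'
python3 -m crank '{"linear":[[0,0,0],[0,0,0],[0,0,0]],"delta_rot":[[-0.436,-0.245,0],[-0.436,-0.245,0],[-0.436,-0.245,0]],"fingers":[-1,-1,-1]}'
python3 -c 'import w'
```

```text
clock: 8.05
position: [0.469, -0.1953, 0.2845]
tool_rot: [3.138, 0.001, 2.09]
force: [-0.8, -0.2, 0.1]
grip_width: 0.0003
finger_force: 0.0
clock: 8.55
position: [0.4681, -0.1944, 0.281]
tool_rot: [-3.135, 0.524, 2.095]
force: [0.1, -0.5, 0.2]
grip_width: 0.0003
finger_force: 0.0
q [-0.11  0.17  0.12  2.17  0.74  0.66 -0.03] z [ 0.245 -0.437 -0.866] x [-0.434  0.749 -0.5  ]
tip r,y,z [ 0.1783 -0.0084  0.2663] corner [ 0.1759 -0.0176  0.2718] force [ 0.1 -0.5  0.2]
clock: 8.85
position: [0.4685, -0.1957, 0.2816]
tool_rot: [-3.132, 0.787, 2.096]
force: [-0.9, -0.4, 0.3]
grip_width: 0.0001
finger_force: 0.0
q [-0.29  0.2   0.15  2.31  1.24  0.74 -0.63] z [ 0.347 -0.618 -0.706] x [-0.354  0.611 -0.708]
tip r,y,z [ 0.1774 -0.0131  0.2696] corner [ 0.1754 -0.0206  0.2774] force [-0.9 -0.4  0.3]
```

```bash

python3 -m crank '{"linear":[[0,0,0],[0,0,0],[0,0,0],[0,0,0],[0,0,0]],"delta_rot":[[0,0,0.85],[0,0,0.85],[0,0,0.85],[0,0,0.85],[0,0,0.85]],"fingers":[-1,-1,-1,-1,-1]}'
python3 -c 'import w'
python3 -m crank '{"linear":[[0,0,0],[0,0,0],[0,0,0],[0,0,0],[0,0,0]],"delta_rot":[[0,0,0.85],[0,0,0.85],[0,0,0.85],[0,0,0.85],[0,0,0.85]],"fingers":[-1,-1,-1,-1,-1]}'
python3 -c 'import w'
python3 -m crank '{"linear":[[0,0,0],[0,0,0],[0,0,0],[0,0,0],[0,0,0]],"delta_rot":[[0,0,0.85],[0,0,0.85],[0,0,0.85],[0,0,0.85],[0,0,0.85]],"fingers":[-1,-1,-1,-1,-1]}'
python3 -c 'import w'
```

```text
clock: 9.35
position: [0.468, -0.1961, 0.2813]
tool_rot: [-3.133, 0.782, 2.541]
force: [-1.3, 0.2, -0.6]
grip_width: 0.0002
finger_force: 0.0
q [ 0.17  0.1  -0.14  2.43  1.77  0.42 -0.63] z [ 0.576 -0.405 -0.71 ] x [-0.586  0.401 -0.704]
tip r,y,z [ 0.1733 -0.0109  0.2693] corner [ 0.1682 -0.0169  0.277 ] force [-1.3  0.2 -0.6]
clock: 9.85
position: [0.4745, -0.1957, 0.2837]
tool_rot: [3.134, 0.798, 2.793]
force: [-0.3, -0.2, 0.5]
grip_width: 0.0002
finger_force: 0.0
q [ 0.81  0.12 -0.61  2.43  2.46  0.24 -0.96] z [ 0.676 -0.237 -0.698] x [-0.656  0.239 -0.716]
tip r,y,z [ 0.1645 -0.01    0.2718] corner [ 0.1582 -0.0144  0.2797] force [-0.3 -0.2  0.5]
clock: 10.35
position: [0.4821, -0.192, 0.2861]
tool_rot: [3.114, 0.819, 3.006]
force: [0.4, 0.6, -1.0]
grip_width: 0.0
finger_force: 0.0
q [ 1.2   0.19 -0.88  2.39  3.51  0.18 -1.7 ] z [ 0.727 -0.072 -0.683] x [-0.677  0.092 -0.73 ]
tip r,y,z [ 0.1546 -0.006   0.2745] corner [ 0.1477 -0.009   0.2825] force [ 0.4  0.6 -1. ]
```

```bash

python3 -m crank '{"linear":[[-0.1,-0.03,-0.1],[-0.19,-0.06,-0.25],[-0.19,-0.06,-0.4],[-0.19,-0.06,-0.5],[-0.19,-0.06,-0.5]],"delta_rot":[[0,0,0.2],[0,0,0.4],[0,0,0.5],[0,0,0.5],[0,0,0.5]],"fingers":[-1,-1,-1,-1,-1]}'
python3 - <<'E'
from w import *
print(to(.2,.05),to(.165,.05),to(.118,.0475))
E
```

```text
clock: 10.85
position: [0.4401, -0.212, 0.1747]
tool_rot: [3.107, 0.822, -3.029]
force: [0.3, 0.2, 0.4]
grip_width: -0.0
finger_force: 0.0
q [ 1.49  0.64 -1.02  2.43  3.44  0.25 -1.03] z [ 0.723  0.117 -0.681] x [-0.677 -0.077 -0.732]
tip r,y,z [ 0.1996 -0.0109  0.1631] corner [ 0.1922 -0.012   0.1712] force [0.3 0.2 0.4]
[-0.043  0.038 -0.485] [ 0.092  0.076 -0.485] [ 0.273  0.126 -0.495]
```

```bash

python3 -m crank '{"linear":[[-0.03,0.02,-0.12],[-0.04,0.04,-0.24],[-0.04,0.04,-0.36],[-0.04,0.04,-0.44],[-0.04,0.04,-0.44]],"delta_rot":[[0,0,0],[0,0,0],[0,0,0],[0,0,0],[0,0,0]],"fingers":[-1,-1,-1,-1,-1]}'
python3 - <<'E'
from w import *
print(to(.2,.05),to(.165,.05),to(.118,.0475))
f=__import__('workcell').grab_frame('scene');cv2.imwrite('pics/s2.png',cv2.resize(f['image'][160:370,0:300,::-1],None,fx=2.5,fy=2.5))
E
```

```text
clock: 11.35
position: [0.4469, -0.2169, 0.0969]
tool_rot: [3.108, 0.843, -3.033]
force: [0.1, -1.9, -0.4]
grip_width: -0.0004
finger_force: 0.0
q [ 1.58  1.06 -1.19  2.43  2.64  0.46  0.02] z [ 0.738  0.114 -0.665] x [-0.661 -0.072 -0.747]
tip r,y,z [ 0.1941 -0.0175  0.0856] corner [ 0.1869 -0.0187  0.0938] force [ 0.1 -1.9 -0.4]
[-0.07   0.058 -0.175] [ 0.064  0.096 -0.175] [ 0.246  0.146 -0.185]
```

View pics/s2.png

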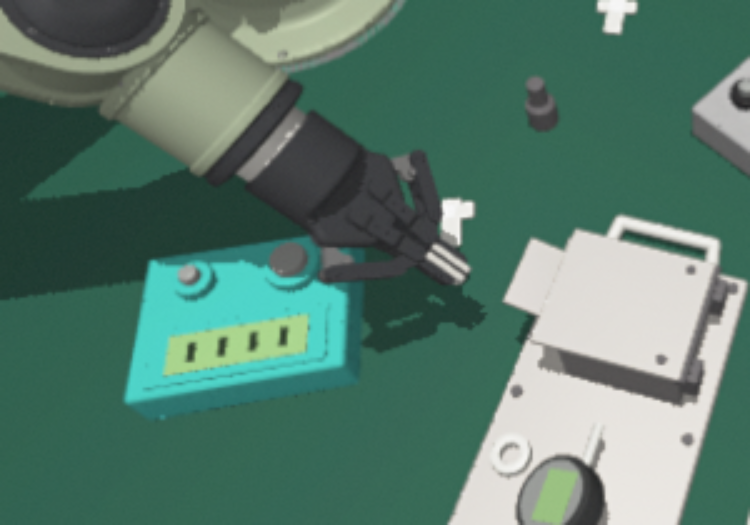

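The gripper is tilted properly and sits just outside the tab, with fingertips at (450,265) in the crop and the tab at (530,270). I'll move in and down diagonally, away from the turquoise console.

```bash

python3 -m crank '{"linear":[[0.02,0.08,-0.03],[0.035,0.11,-0.08],[0.04,0.12,-0.13],[0.04,0.12,-0.175],[0.04,0.12,-0.175]],"delta_rot":[[0,0,0],[0,0,0],[0,0,0],[0,0,0],[0,0,0]],"fingers":[-1,-1,-1,-1,-1]}'
python3 - <<'E'
from w import *
print(to(.165,.05),to(.118,.0475))
E
```

```text
clock: 11.9
position: [0.4622, -0.1897, 0.0517]
tool_rot: [3.091, 0.845, -3.045]
force: [-0.2, 1.0, -0.5]
grip_width: 0.0
finger_force: 0.0
q [ 1.65  1.59 -1.49  2.43  2.24  0.89  0.68] z [ 0.739  0.123 -0.663] x [-0.66  -0.064 -0.748]
tip r,y,z [0.1721 0.0047 0.0404] corner [0.1649 0.0034 0.0486] force [-0.2  1.  -0.5]
[ 0.003 -0.013  0.005] [ 0.185  0.037 -0.005]
```

```bash

python3 -m crank '{"linear":[[0.04,0.005,0],[0.08,0.015,-0.005],[0.12,0.02,-0.005],[0.17,0.025,-0.005],[0.17,0.025,-0.005]],"delta_rot":[[0,0,0],[0,0,0],[0,0,0],[0,0,0],[0,0,0]],"fingers":[-1,-1,-1,-1,-1]}'
python3 - <<'E'
from w import *
# arc targets for the upper tip corner: under the cover at s=.122
for d in (.056,.066): print(to(.119,d))
f=__import__('workcell').grab_frame('scene');cv2.imwrite('pics/s3.png',cv2.resize(f['image'][100:370,0:320,::-1],None,fx=2.2,fy=2.2))
E
```

```text
clock: 12.4
position: [0.5066, -0.1861, 0.053]
tool_rot: [3.113, 0.844, -3.025]
force: [0.2, 0.6, -1.4]
grip_width: -0.0002
finger_force: 0.0
q [ 1.54  1.57 -1.49  2.36  2.26  0.9   0.64] z [ 0.738  0.116 -0.665] x [-0.66  -0.077 -0.747]
tip r,y,z [ 0.1284 -0.0039  0.0417] corner [ 0.1212 -0.005   0.0499] force [ 0.2  0.6 -1.4]
[0.003 0.021 0.024]
[0.003 0.021 0.064]
```

View pics/s3.png

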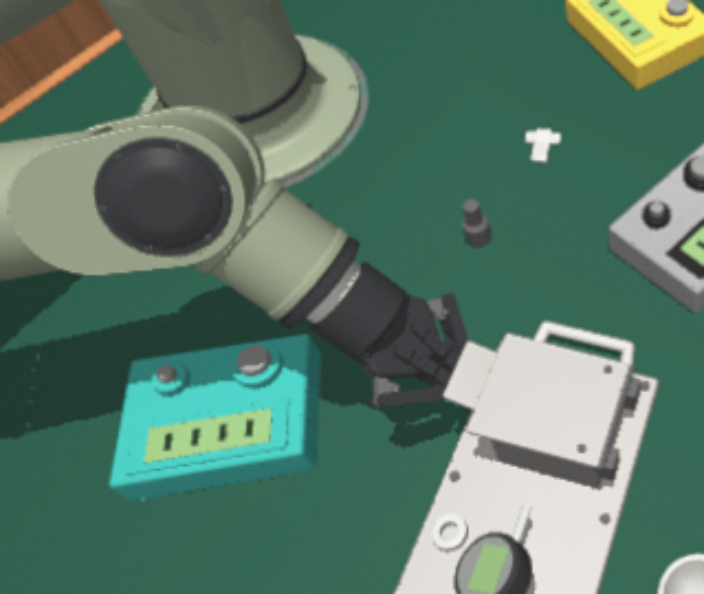

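Fingers are under the tab at crop (450,385). Next I'll work out the arc for the lift.

```bash
python3 - <<'E'
from w import *
P=[(.121,.05+.0235*k/3) for k in(1,2)]+[(.121*np.cos(a),.0735+.121*np.sin(a)) for a in np.arange(0,1.70,.075)]
b=np.array([.1212,.05])
for i in range(0,len(P),5):
    for r,z in P[i:i+5]: print((np.r_[ -(r-b[0])*.9637,-(r-b[0])*.2682,z-b[1]]/.25).round(3).tolist(),end=' ')
    print(); b=np.array(P[min(i+4,len(P)-1)])
E
```

```text
q [ 1.54  1.58 -1.49  2.36  2.26  0.9   0.64] z [ 0.738  0.116 -0.665] x [-0.661 -0.077 -0.747]
tip r,y,z [ 0.1292 -0.0034  0.0414] corner [ 0.122  -0.0045  0.0496] force [-0.7 -0.4 -1.1]
[0.001, 0.0, 0.031] [0.001, 0.0, 0.063] [0.001, 0.0, 0.094] [0.002, 0.001, 0.13] [0.006, 0.002, 0.166] 
[0.007, 0.002, 0.036] [0.016, 0.004, 0.071] [0.027, 0.008, 0.105] [0.041, 0.011, 0.138] [0.058, 0.016, 0.17] 
[0.019, 0.005, 0.031] [0.039, 0.011, 0.06] [0.062, 0.017, 0.087] [0.087, 0.024, 0.113] [0.114, 0.032, 0.137] 
[0.028, 0.008, 0.021] [0.058, 0.016, 0.041] [0.089, 0.025, 0.058] [0.121, 0.034, 0.072] [0.154, 0.043, 0.084] 
[0.034, 0.009, 0.009] [0.068, 0.019, 0.016] [0.103, 0.029, 0.02] [0.138, 0.038, 0.021] [0.173, 0.048, 0.02]
```

```bash

python3 -m crank '{"linear":[[0,0,0.03],[0,0,0.06],[0,0,0.095],[0.002,0,0.13],[0.006,0,0.165]],"delta_rot":[[0,0,0],[0,0,0],[0,0,0],[0,0,0],[0,0,0]],"fingers":[-1,-1,-1,-1,-1]}'
python3 -c 'import w'
python3 -m crank '{"linear":[[0.007,0.002,0.036],[0.016,0.004,0.071],[0.027,0.008,0.105],[0.041,0.011,0.138],[0.058,0.016,0.17]],"delta_rot":[[0,0,0],[0,0,0],[0,0,0],[0,0,0],[0,0,0]],"fingers":[-1,-1,-1,-1,-1]}'
python3 - <<'E'
from w import *
f=__import__('workcell').grab_frame('scene');cv2.imwrite('pics/s4.png',cv2.resize(f['image'][100:370,0:320,::-1],None,fx=2.2,fy=2.2))
E
```

```text
clock: 12.95
position: [0.506, -0.186, 0.0938]
tool_rot: [3.109, 0.843, -3.029]
force: [-1.3, 1.2, -0.7]
grip_width: 0.0005
finger_force: 0.0
q [ 1.53  1.4  -1.49  2.38  2.21  0.81  0.52] z [ 0.738  0.117 -0.665] x [-0.661 -0.075 -0.747]
tip r,y,z [ 0.129  -0.0036  0.0825] corner [ 0.1217 -0.0047  0.0907] force [-1.3  1.2 -0.7]
clock: 13.45
position: [0.5205, -0.1819, 0.1363]
tool_rot: [3.109, 0.843, -3.028]
force: [-1.9, -0.7, -0.4]
grip_width: 0.0003
finger_force: 0.9
q [ 1.49  1.22 -1.49  2.35  2.15  0.71  0.42] z [ 0.738  0.117 -0.665] x [-0.661 -0.075 -0.747]
tip r,y,z [ 0.1139 -0.0035  0.125 ] corner [ 0.1067 -0.0047  0.1332] force [-1.9 -0.7 -0.4]
```

View pics/s4.png

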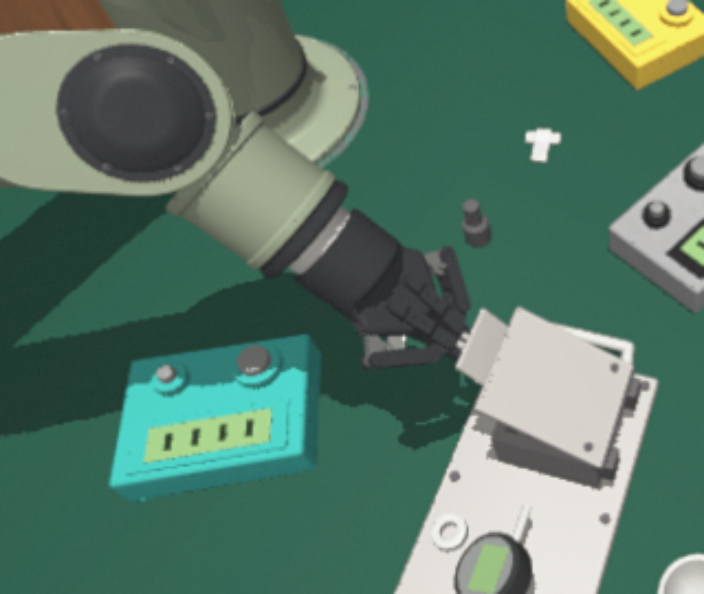

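The cover is rising on the fingertips. I'll continue the arc.

```bash

python3 -m crank '{"linear":[[0.019,0.005,0.031],[0.039,0.011,0.06],[0.062,0.017,0.087],[0.087,0.024,0.113],[0.114,0.032,0.137]],"delta_rot":[[0,0,0],[0,0,0],[0,0,0],[0,0,0],[0,0,0]],"fingers":[-1,-1,-1,-1,-1]}'
python3 -m crank '{"linear":[[0.028,0.008,0.021],[0.058,0.016,0.041],[0.089,0.025,0.058],[0.121,0.034,0.072],[0.154,0.043,0.084]],"delta_rot":[[0,0,0],[0,0,0],[0,0,0],[0,0,0],[0,0,0]],"fingers":[-1,-1,-1,-1,-1]}'
python3 - <<'E'
from w import *
f=__import__('workcell').grab_frame('scene');cv2.imwrite('pics/s5.png',cv2.resize(f['image'][100:370,50:370,::-1],None,fx=2.2,fy=2.2))
E
```

```text
clock: 14.0
position: [0.5499, -0.1738, 0.1709]
tool_rot: [3.109, 0.844, -3.029]
force: [-1.0, -0.4, -0.8]
grip_width: -0.0001
finger_force: 0.5
clock: 14.5
position: [0.5886, -0.1629, 0.1915]
tool_rot: [3.108, 0.843, -3.029]
force: [-1.0, 0.2, 0.1]
grip_width: -0.0001
finger_force: 0.2
q [ 1.36  1.06 -1.49  2.22  2.01  0.63  0.39] z [ 0.738  0.117 -0.664] x [-0.661 -0.075 -0.747]
tip r,y,z [ 0.0432 -0.0035  0.1802] corner [ 0.036  -0.0046  0.1884] force [-1.   0.2  0.1]
```

View pics/s5.png

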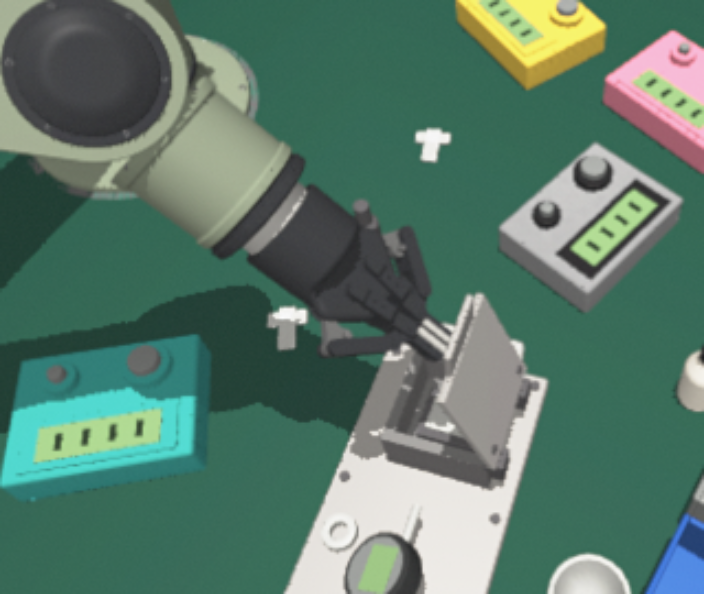

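The cover is nearly upright at crop (480,380). One last slow push past upright, then I'll retract.

```bash

python3 -m crank '{"linear":[[0.025,0.007,0.007],[0.05,0.014,0.013],[0.075,0.021,0.017],[0.1,0.028,0.02],[0.12,0.034,0.02]],"delta_rot":[[0,0,0],[0,0,0],[0,0,0],[0,0,0],[0,0,0]],"fingers":[-1,-1,-1,-1,-1]}'
python3 -m crank '{"linear":[[0.015,0.004,0],[0.03,0.008,0],[0.04,0.011,0],[0.04,0.011,0]],"delta_rot":[[0,0,0],[0,0,0],[0,0,0],[0,0,0]],"fingers":[-1,-1,-1,-1]}'
python3 -c 'import w'
python3 -m crank '{"linear":[[-0.1,-0.03,0.02],[-0.25,-0.07,0.1],[-0.35,-0.1,0.25],[-0.35,-0.1,0.35],[-0.35,-0.1,0.35]],"delta_rot":[[0,0,0],[0,0,0],[0,0,0],[0,0,0],[0,0,0]],"fingers":[-1,-1,-1,-1,-1]}'
python3 - <<'E'
from w import *
f=__import__('workcell').grab_frame('scene');cv2.imwrite('pics/s6.png',f['image'][:,:,::-1])
E
```

```text
clock: 15.05
position: [0.6184, -0.1546, 0.1964]
tool_rot: [3.108, 0.844, -3.029]
force: [-0.6, 0.2, 0.4]
grip_width: 0.0001
finger_force: 0.0
clock: 15.45
position: [0.628, -0.1518, 0.1963]
tool_rot: [3.108, 0.843, -3.029]
force: [-0.4, -0.4, -0.4]
grip_width: -0.0
finger_force: 0.0
q [ 1.27  1.06 -1.47  2.15  1.99  0.65  0.4 ] z [ 0.738  0.117 -0.665] x [-0.661 -0.075 -0.747]
tip r,y,z [ 0.0022 -0.0033  0.185 ] corner [-0.005  -0.0045  0.1932] force [-0.4 -0.4 -0.4]
clock: 15.95
position: [0.5405, -0.178, 0.2874]
tool_rot: [3.118, 0.845, -3.024]
force: [0.7, -0.9, -1.0]
grip_width: 0.0001
finger_force: 0.0
q [ 1.54  0.63 -1.45  2.23  1.63  0.23  0.55] z [ 0.74   0.111 -0.663] x [-0.659 -0.078 -0.748]
tip r,y,z [ 0.0935 -0.0052  0.2761] corner [ 0.0863 -0.0063  0.2843] force [ 0.7 -0.9 -1. ]
```

View pics/s6.png

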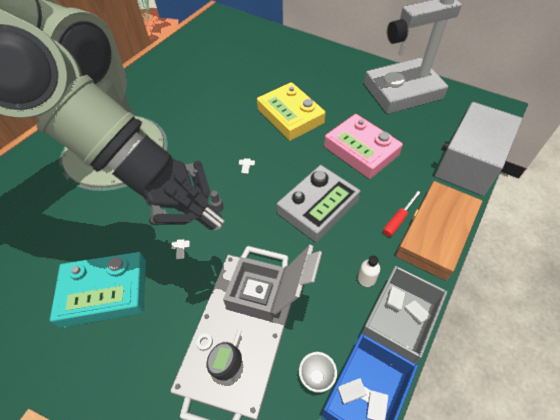

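The cover leans back on its stop at (303,275). Now I'll bring the tool upright and go over to the grey console's larger button.

```bash

python3 -m crank '{"linear":[[0,0.1,0],[0,0.3,0],[0,0.4,0],[0,0.5,0],[0,0.5,0]],"delta_rot":[[-0.12,0.8,0],[-0.12,0.8,0],[-0.12,0.8,0],[-0.12,0.8,0],[-0.12,0.8,0]],"fingers":[-1,-1,-1,-1,-1]}'
python3 -m crank '{"linear":[[0,0.2,0],[0,0.4,0],[0,0.6,0],[0,0.8,0],[0,0.8,0]],"delta_rot":[[-0.12,0.8,0],[-0.12,0.8,0],[-0.12,0.8,0],[-0.12,0.8,0],[-0.12,0.8,0]],"fingers":[-1,-1,-1,-1,-1]}'
python3 - <<'E'
from w import *
print(tip, ((np.array([.5635,.166,.10])-tip)/.25).round(3))
E
```

```text
clock: 16.5
position: [0.5404, -0.0481, 0.284]
tool_rot: [3.124, 0.415, -3.015]
force: [-0.3, -0.8, -0.5]
grip_width: 0.0002
finger_force: 0.0
clock: 17.0
position: [0.5415, 0.1336, 0.2813]
tool_rot: [3.137, -0.011, -3.019]
force: [0.2, -0.2, 0.5]
grip_width: -0.0001
finger_force: 0.0
q [ 0.46  0.67 -1.25  1.69  0.65  1.28  0.77] z [-0.011  0.003 -1.   ] x [-0.992 -0.123  0.011]
tip r,y,z [0.0218 0.2963 0.2643] corner [0.0327 0.298  0.2644] force [ 0.2 -0.2  0.5]
[0.54128455 0.133632   0.26432596] [ 0.089  0.129 -0.657]
```

```bash

python3 -m crank '{"linear":[[0.089,0.13,-0.1],[0.089,0.13,-0.25],[0.089,0.13,-0.4],[0.089,0.13,-0.5],[0.089,0.13,-0.5]],"delta_rot":[[0,0,0],[0,0,0],[0,0,0],[0,0,0],[0,0,0]],"fingers":[-1,-1,-1,-1,-1]}'
python3 - <<'E'
from w import *
print(tip, ((np.array([.5635,.166,.08])-tip)/.25).round(3))
f=__import__('workcell').grab_frame('scene');cv2.imwrite('pics/s7.png',cv2.resize(f['image'][90:250,200:400,::-1],None,fx=3.5,fy=3.5,interpolation=cv2.INTER_CUBIC))
E
```

```text
clock: 17.5
position: [0.5612, 0.1654, 0.154]
tool_rot: [3.137, -0.01, -3.015]
force: [0.0, 0.7, -0.2]
grip_width: 0.0003
finger_force: 0.0
q [ 0.32  0.83 -1.11  1.75  0.82  1.11  0.64] z [-0.011  0.003 -1.   ] x [-0.992 -0.126  0.01 ]
tip r,y,z [-0.0057  0.3217  0.137 ] corner [0.0052 0.3233 0.1371] force [ 0.   0.7 -0.2]
[0.56097817 0.16541457 0.13702664] [ 0.01   0.002 -0.228]
```

View pics/s7.png

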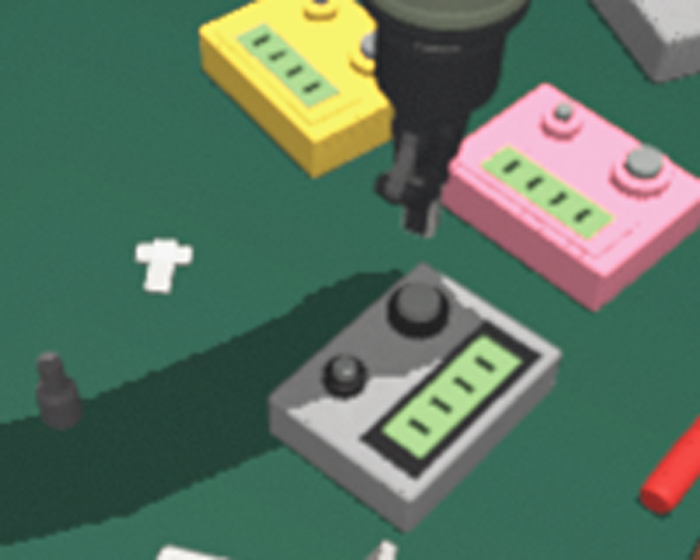

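The fingertip at (422,225) is straight above the larger button at (418,305). Descend, then press in small steps.

```bash

python3 -m crank '{"linear":[[0.01,0.002,-0.08],[0.01,0.002,-0.16],[0.01,0.002,-0.22],[0.01,0.002,-0.252],[0.01,0.002,-0.252]],"delta_rot":[[0,0,0],[0,0,0],[0,0,0],[0,0,0],[0,0,0]],"fingers":[-1,-1,-1,-1,-1]}'
python3 -m crank '{"linear":[[0,0,-0.01],[0,0,-0.02],[0,0,-0.028],[0,0,-0.028]],"delta_rot":[[0,0,0],[0,0,0],[0,0,0],[0,0,0]],"fingers":[-1,-1,-1,-1]}'
python3 -c 'import w'
```

```text
clock: 18.05
position: [0.5652, 0.1663, 0.0947]
tool_rot: [3.136, -0.005, -3.017]
force: [0.3, -0.2, -0.3]
grip_width: 0.0
finger_force: 0.0
clock: 18.45
position: [0.5657, 0.1664, 0.0887]
tool_rot: [3.136, -0.003, -3.017]
force: [0.4, 0.2, 0.8]
grip_width: 0.0001
finger_force: 0.0
q [ 0.28  0.91 -1.03  1.78  0.91  1.02  0.58] z [-0.004  0.005 -1.   ] x [-0.992 -0.124  0.003]
tip r,y,z [-0.0104  0.3215  0.0717] corner [0.0005 0.3231 0.0717] force [0.4 0.2 0.8]
```

```bash

python3 -m crank '{"linear":[[0,0,-0.01],[0,0,-0.02],[0,0,-0.028],[0,0,-0.028]],"delta_rot":[[0,0,0],[0,0,0],[0,0,0],[0,0,0]],"fingers":[-1,-1,-1,-1]}'
python3 -m crank '{"linear":[[0,0,-0.006],[0,0,-0.012],[0,0,-0.012]],"delta_rot":[[0,0,0],[0,0,0],[0,0,0]],"fingers":[-1,-1,-1]}'
python3 -c 'import w'
```

```text
clock: 18.85
position: [0.5657, 0.1665, 0.0815]
tool_rot: [3.136, -0.003, -3.017]
force: [-0.0, -0.7, 3.1]
grip_width: -0.0001
finger_force: 1.4
clock: 19.15
position: [0.5657, 0.1665, 0.0786]
tool_rot: [3.136, -0.003, -3.017]
force: [0.4, -0.9, 5.2]
grip_width: 0.0002
finger_force: 2.3
q [ 0.27  0.93 -1.02  1.78  0.93  1.01  0.57] z [-0.004  0.006 -1.   ] x [-0.992 -0.124  0.003]
tip r,y,z [-0.0105  0.3216  0.0616] corner [0.0004 0.3232 0.0616] force [ 0.4 -0.9  5.2]
```

```bash

python3 -m crank '{"linear":[[0,0,-0.005],[0,0,-0.008],[0,0,-0.008]],"delta_rot":[[0,0,0],[0,0,0],[0,0,0]],"fingers":[-1,-1,-1]}'
python3 -c 'import w'
```

```text
clock: 19.45
position: [0.5658, 0.1666, 0.0778]
tool_rot: [3.136, -0.003, -3.017]
force: [-4.3, -4.2, 23.9]
grip_width: -0.0
finger_force: 11.8
q [ 0.27  0.93 -1.02  1.78  0.93  1.01  0.56] z [-0.003  0.005 -1.   ] x [-0.992 -0.124  0.003]
tip r,y,z [-0.0106  0.3216  0.0608] corner [3.000e-04 3.232e-01 6.080e-02] force [-4.3 -4.2 23.9]
```

The force jumped to 24 N, so the button has bottomed. Now I'll release it, rise and check.

```bash

python3 -m crank '{"linear":[[0,0,0.04],[0,0,0.15],[0,0,0.35],[0,0,0.5],[0,0,0.5]],"delta_rot":[[0,0,0],[0,0,0],[0,0,0],[0,0,0],[0,0,0]],"fingers":[-1,-1,-1,-1,-1]}'
python3 -m crank '{"linear":[[0,0,0],[0,0,0],[0,0,0],[0,0,0],[0,0,0]],"delta_rot":[[0,0,0],[0,0,0],[0,0,0],[0,0,0],[0,0,0]],"fingers":[-1,-1,-1,-1,-1]}'
python3 - <<'E'
from w import *
f=__import__('workcell').grab_frame('scene')['image'];cv2.imwrite('pics/s8.png',f[:,:,::-1])
E
```

```text
clock: 19.95
position: [0.5668, 0.1677, 0.2063]
tool_rot: [3.134, 0.002, -3.017]
force: [0.3, 0.3, -1.6]
grip_width: 0.0
finger_force: 0.0
clock: 20.45
position: [0.5655, 0.1665, 0.2012]
tool_rot: [3.135, -0.004, -3.017]
force: [-0.1, -0.4, 1.2]
grip_width: 0.0
finger_force: 0.0
q [ 0.34  0.78 -1.15  1.7   0.76  1.18  0.68] z [-0.005  0.006 -1.   ] x [-0.992 -0.125  0.004]
tip r,y,z [-0.0102  0.3216  0.1842] corner [0.0007 0.3232 0.1842] force [-0.1 -0.4  1.2]
```

View pics/s8.png

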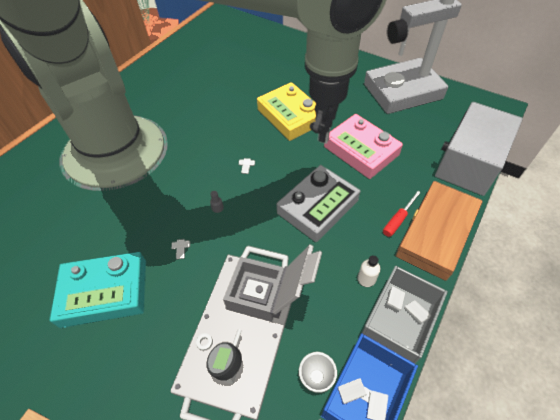

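The cover is still open at (300,275), the console hasn't moved from (318,202), and everything else is in place.

```bash
python3 -c "
from workcell import bot; print(bot.job_done())"
```

```text
the job is handed in; nothing more can be done
None
```

The job is handed in: the cover leans back open on its stop untouched, the larger button was pressed until it bottomed (24 N) and released, and the last picture shows nothing else moved; no verdict was returned.

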